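# Move the coin frame to the spare folding hook and fold the empty hook away

### The arm

A 6-joint arm with a two-finger parallel gripper is mounted at the origin on the work surface. World frame = base frame: x ahead of the robot, y to its left, z up, the work surface at z = 0. Lengths are in mm, angles in rad, forces in N, time in s.
With the tool pointing down it reaches from about 275 to 1000 mm from the base axis. Payload 8.4 kg.
Tool frame: the origin (TCP) lies at the very end of the fingers, on their centre line; the grasp point (between the pads) lies 19 mm behind it; y points along the fingers, x is the direction in which the jaws open and shut, and the axes are right-handed (so a half turn about y gives the same grasp; the last joint's range is limited). The gripper opens to 85 mm and grips with 20 to 120 N. Pads are 22 mm wide; open, the fingers measure 114 mm over their backs; the gripper's body (76 mm by 85 mm) begins 54 mm behind the grasp point. The pads swing forward as they close: fully open they stand 13 mm farther back than shut.
Start: joints at [-1.139, 0.353, 1.633, -0, 1.155, -0.002], TCP at [262.7, -567.112, 231.281] pointing down, gripper open.
Joint ranges: [-2.63, 2.63], [-0.92, 2.1], [0.06, 2.66], [-1.3, 4.44], [0, 2.69], [-3.02, 3.02]. Speed limits (rad/s): [2.22, 2.22, 2.79, 3.14, 3.14, 3.14].

### API

Orientations are given as [roll, pitch, yaw] about the fixed x, y, z axes, in that order (R = Rz(yaw) Ry(pitch) Rx(roll)).
In Python, from rig import r gives the robot as it stands.
- The arm moves only by the tool servo_tool, never from a script. Its argument "motion" is a list of rows, each a list of 7 numbers: the opening, from -1 (shut) to 1 (fully open), then the shift along the tool's x, y, z in m, then the turn, a rotation vector about the tool's x, y, z in units of 10 degrees (1.0 is 10 degrees). A call has 1 to 12 rows; each row is the pose to reach, as a shift and turn from the pose commanded when the call began, along the tool's axes at that moment; what a row does not reach only later rows make up. A row lasts 1/8 s, in which the tool goes at most 62.5 mm and 10.7 degrees, less where a joint would pass 70% of its speed; a pose out of reach is approached as far as the arm can. A call with a gripper value outside its range is refused whole. The fingers move at their own pace and stop on an object; "grip_force" is the grip in N (left out, the last holds). Time passes only in rows, so rows that repeat a pose let the fingers close. It gives the time, the measured TCP pose, the force and the opening at its end, in the units of the state.
- r.sense(): the state, without advancing time (a new reading comes with each control period).
- r.grab_frame(name): name is "side" or "top"; returns the picture (400x640x3 uint8, red, green, blue); there is no depth.
- r.calibration(name): a dict with "fx", "fy", "cx", "cy" (pixels), "R" (3x3) and "t" (3): a world point X has camera coordinates R X + t. Camera axes: x right, y down, z forward; pixel columns grow to the right and rows downward; lengths in mm; the calibration is good to about 2 mm. A picture is of the moment at which its call begins. calibration takes no time and is no camera call.
- r.sign_off(): hands the job in, once; it reports no verdict.
The state is a dict: "clock": time; "qpos": joint angles; "qvel": joint speeds; "joint_efforts": joint torques, N m; "eef_pos": TCP position; "tcp_rot": TCP orientation; "contact_force": force on the tool from outside, world axes, zero at the start; "wrist_torque": the same for the moment, N m; "opening": opening from 0.0 (shut) to 1.0 (fully open).
Only numpy, scipy, OpenCV 4.12 (cv2) and the standard library are available. Lean on these libraries where they do the work, as an engineer would, in place of code of your own. Each camera call takes 0.05 s, during which the arm holds its last target. There are 200 camera calls.

### The job

Push the folded spare hook out onto its stop, move the coin frame over from the other hook so that it hangs free on the spare hook's rod, and then fold the emptied hook flat onto its rest pad; leave the spare hook standing out with the frame. Press each hook home on its stop and pad with a firm push of about 8 to 10 N for a moment; more than 16 N on a hook, by hand or through the frame, strains its hinge. Do not drop the frame, and leave the other things alone.

Things in the scene. Friction and masses are not known exactly. Their poses are not given: they have to be found in the camera images.
- board: dark wooden display board standing on the table, 400 mm long (its y), 18 mm thick, top edge 157 mm high, base 110 x 420 x 12 mm. Origin under its centre at table level; +x points out of its front, away from the robot. Two alike brass hooks on the front, hinges 180 mm apart along y; either may be the used one. Both fold towards the board's +y
- used_hinge (a point): on the used hook's hinge axis at mid rod, 25 mm in front of the board's middle plane; axes turn with the arm, as body used_arm
- spare_hinge (a point): the same on the spare hook
- used_tip (a point): centre of the ball end on the used hook's post; axes as at its hinge; 95 mm out from the hinge axis and 28 mm above the rod's axis
- spare_tip (a point): the same on the spare hook
- spare_seat (a point): point on top of the spare hook's rod, 66 mm from the hinge axis, where the frame is to hang; axes as at its hinge
- frame_grip (a point): centre of a good grip across the frame's 50 mm wide side edges, 3 mm below the underside of its top bar; axes as the frame's
- jar: small amber glass jar with a metal lid, 44 mm across, 50 mm tall, standing on the table in front of the board (its far side from the robot); origin at the centre of its underside; leave it alone
- capsules: stack of clear round coin capsules, 44 mm across, 30 mm tall, standing on the board's base between the hooks; origin at the centre of its underside; leave it alone
- loupe: dark folding loupe, 62 x 28 x 16 mm, flat on the table; origin under its dark part; leave it alone
- slab: flat white coin holder, 85 x 60 x 9 mm, lying on the table; origin at the centre of its underside; leave it alone
- cointube: upright white coin tube, 32 mm across, 75 mm tall; origin at the centre of its underside; leave it alone
- brush: small wooden brush lying on the table; origin under its middle; leave it alone
- frame: flat aluminium coin frame, 50 mm wide (its y), 10 mm thick (its x), 113 mm tall, 0.1 to 0.2 kg: top bar 9 mm high, under it a window 34 mm wide and 54 mm high, under that a solid plate 50 mm high with a coin. Origin: middle of the bar's underside, which rests on a hook's rod; x runs along that rod. To clear the hook's post, lift it 38 mm (+-6), then move it out along the rod
- used_arm: arm of the hook that carries the frame, starting straight out of the board: round brass rod 8 mm thick, 150 mm above the table, on an upright hinge; 95 mm from the hinge an 8 mm post rises to a 12 mm ball, its top 184 mm high. Origin on the hinge axis; y along the rod to the post, x to the side it unfolds to. Folded, its y is within 0.1 rad of the board's y, on its rest pad
- spare_arm: arm of the empty hook, same shape and axes; starts folded, up to 0.15 rad out. It swings out to the nose of its stop screw, set differently each time between 1.3 and 1.85 rad from folded: to be felt. Both hinges rub (about 2 N at the post) and stay where left. The posts stand above the board's top edge, so closed fingertips can push them there from either side
- stop: brass lug beside the spare hook that holds its stop screw; same origin (on the hinge axis, at rod height) and axes as the board's. The screw's nose meets the rod's far side 30 mm out from the hinge; how far it is screwed in is not given, it has to be felt
- rest: holder of the rubber rest pad on which the used hook comes to lie when folded, on the board face 70 mm along from the hinge; origin on the hinge axis at rod height, axes as the board's. The pad's height is not given: it stops the arm somewhere between 0 and 0.1 rad short of parallel with the board, to be felt
There are look-alikes about, which are no part of the job. What is shaped like the frame but pink or red is not meant.

How it is judged:
By the outcome, as a careful person would: the job done as asked, in the order asked, and still so for the second after the job is handed in, with the robot touching nothing.
It also fails if it takes over 72 s, if anything falls off the work surface, if the arm or the gripper's body presses on something with over 40 N, if the wrist force passes 120 N, or if a joint passes its speed limit or range.

## Working session

There is one attempt and no reset: what is moved stays moved. The work goes in short steps, Python scripts to look and compute and a tool call to move; the robot and the scene stay as the last step left them, time stands still between calls to the robot, and variables do not carry over. Pictures are saved under pics/ and viewed, on a budget of 10 in all, crops included, one or two more only if the job needs it, and the job is handed in when it is done.

Besides the shell and the picture viewer there is one more tool, called after "Request:" by a JSON object that holds its "fn" and its "kwargs". servo_tool: Moves the arm, as the interface text tells. Its arguments: {"type":"object","properties":{"motion":{"type":"array","items":{"type":"array","items":{"type":"number"}}},"grip_force":{"type":"number"}},"required":["motion"]}

```bash
ls; mkdir -p pics
python3 - <<'E'
from rig import r
import cv2,numpy as np
for n in("side","top"):
    cv2.imwrite(f"pics/{n}0.png",cv2.cvtColor(r.grab_frame(n),cv2.COLOR_RGB2BGR))
    c=r.calibration(n);print(n,{k:np.round(v,4).tolist() for k,v in c.items()}, (-np.array(c["R"]).T@c["t"]).round(1))
print(r.sense())
E
```

```text
pics
side {'fx': 400.6003, 'fy': 400.6003, 'cx': 317.096, 'cy': 198.2515, 'R': [[0.997, 0.0756, -0.0172], [0.0384, -0.6737, -0.738], [-0.0674, 0.7351, -0.6746]], 't': [-572.7015, 52.9997, 1184.2329]} [ 648.7 -791.6  828.1]
top {'fx': 495.0785, 'fy': 495.0785, 'cx': 323.2905, 'cy': 186.2815, 'R': [[0.0117, -0.9994, 0.0312], [-0.9984, -0.0134, -0.0541], [0.0545, -0.0305, -0.998]], 't': [-37.5469, 556.4675, 1253.7371]} [ 487.7    8.2 1282.6]
{'clock': 0.1, 'qpos': array([-1.13941192e+00,  3.53583790e-01,  1.63404999e+00, -4.67491129e-05,
        1.15518620e+00, -2.39078585e-03]), 'qvel': array([-0.00086088, -0.00215141, -0.00287553, -0.00140023,  0.00045799,
       -0.00076491]), 'joint_efforts': array([-8.09495559e-04, -6.06361270e+01, -3.42817497e+01, -1.48817969e-05,
        4.07605141e-03,  4.86766638e-06]), 'eef_pos': array([ 262.50455658, -566.74066845,  230.63786801]), 'tcp_rot': array([-1.57083614e+00,  1.22743048e-03, -1.13700226e+00]), 'contact_force': array([0.25049987, 0.54605124, 0.50385787]), 'wrist_torque': array([ 0.03158137, -0.04291053,  0.01718357]), 'opening': 0.997914735514187}
```

View pics/side0.png

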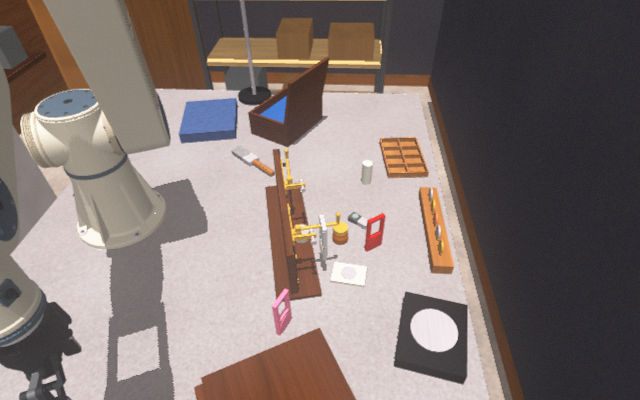

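View pics/top0.png

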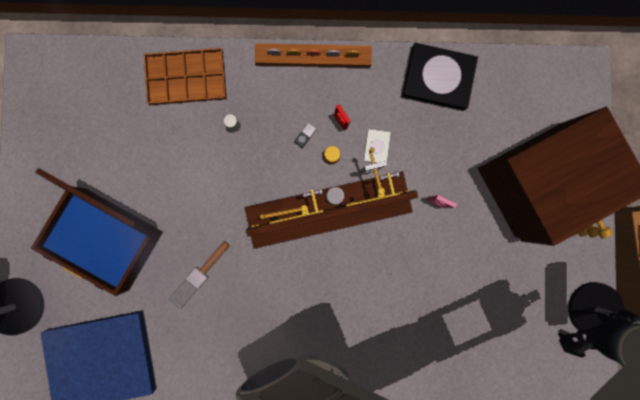

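The overview shows the board near top-camera px (330,210). The frame hangs on the right-hand hook (380,165), and the folded spare hook is on the left (285,215). Next is a zoomed crop to measure from.

Run:
```python
import cv2,numpy as np
a=cv2.imread("pics/top0.png")[140:255,235:425];b=cv2.imread("pics/side0.png")[140:300,250:400]
A=cv2.resize(a,None,fx=4.2,fy=4.2,interpolation=cv2.INTER_CUBIC)
cv2.imwrite("pics/topz.png",A); cv2.imwrite("pics/sidez.png",cv2.resize(b,None,fx=3.7,fy=3.7,interpolation=cv2.INTER_CUBIC))
```

```text
(no output)
```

View pics/topz.png

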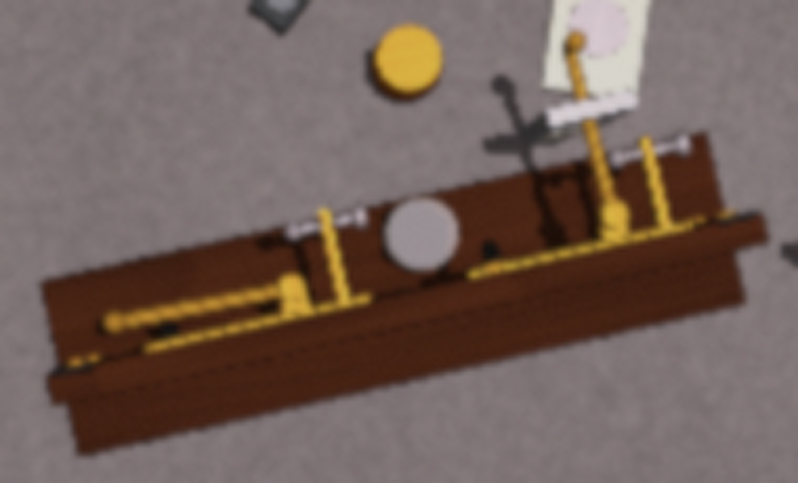

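View pics/sidez.png

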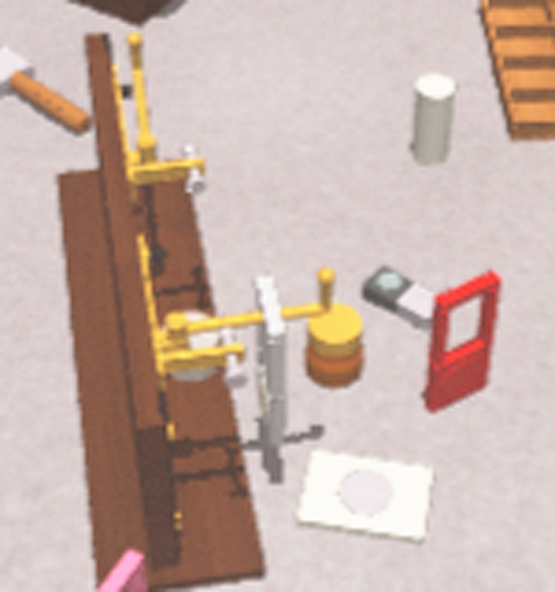

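The crops show, in full-image pixels:

| Item | Top camera | Side camera |
|---|---|---|
| Used ball | (372.1,150) | (338.1,214.3) |
| Spare ball | (261.9,216.7) | (286.5,151.4) |
| Used hinge knuckle | ~(381.2,192.3) | – |
| Spare hinge knuckle | ~(304.3,209.5) | – |
| Frame bar ends | (366,167.8), (386.7,163.8) | – |

```bash
cat > h.py <<'E'
from rig import r
import cv2,numpy as np
C={n:r.calibration(n) for n in("side","top")}
def ray(n,u,v):
    c=C[n];R=np.array(c["R"]);t=np.array(c["t"])
    return -R.T@t, R.T@np.array([(u-c["cx"])/c["fx"],(v-c["cy"])/c["fy"],1])
def onz(n,u,v,z):
    o,d=ray(n,u,v);return o+d*(z-o[2])/d[2]
def tri(pt,ps):
    A=[];b=[]
    for n,p in(("top",pt),("side",ps)):
        o,d=ray(n,*p);d/=np.linalg.norm(d);P=np.eye(3)-np.outer(d,d);A.append(P);b.append(P@o)
    return np.linalg.lstsq(np.vstack(A),np.hstack(b),rcond=None)[0]
def proj(n,X):
    c=C[n];p=np.array(c["R"])@X+c["t"];return p[0]/p[2]*c["fx"]+c["cx"],p[1]/p[2]*c["fy"]+c["cy"]
def S(x,y): return x/4.2+235-.38,y/4.2+140-.38
def T(x,y): return x/3.7+250-.36,y/3.7+140-.36
E
cat > m.py <<'E'
from h import *
np.set_printoptions(precision=1,suppress=True)
print("used ball",onz("top",*S(576,42),178),tri(S(576,42),T(326,275)))
print("spare ball",onz("top",*S(113,322),178),tri(S(113,322),T(135,42)))
for nm,p,z in(("usedhinge",(615,212),158),("sparehinge",(292,284),158),("fr L",(549,117),163),("fr R",(637,100),163),
 ("board TL far",(50,375),157),("board TL near",(54,402),157),("board TR far",(762,213),157),("board TR near",(767,240),157),
 ("base FL",(43,283),12),("base FR",(707,133),12),("base BL",(78,455),12),("base BR",(745,302),12)):
    print(nm,onz("top",*S(*p),z))
# yellow/frame in side
print("frame bar side",onz("side",*T(262,282),163),onz("side",*T(276,318),163))
E
python3 m.py
```

```text
used ball [ 632.2 -133.8  178. ] [ 633.8 -133.7  177.4]
spare ball [479.5 110.8 178. ] [480.9 111.5 173.4]
usedhinge [ 542.2 -158.2  158. ]
sparehinge [500.9  16.7 158. ]
fr L [ 593.  -121.3  163. ]
fr R [ 603.  -169.2  163. ]
board TL far [450.5 145.9 157. ]
board TL near [436.1 143.5 157. ]
board TR far [ 542.7 -238.9  157. ]
board TR near [ 528.  -241.6  157. ]
base FL [501.4 169.   12. ]
base FR [ 598.7 -236.5   12. ]
base BL [397.7 145.8  12. ]
base BR [ 495.  -260.3   12. ]
frame bar side [ 594.8 -127.4  163. ] [ 605.6 -158.3  163. ]
```

```bash
cat >> h.py <<'E'
import json,os
def rot(y): return np.array([[np.cos(y),0,-np.sin(y)],[np.sin(y),0,np.cos(y)],[0,-1,0.]])  # tool down at yaw y
def cmd(): return json.load(open("cmd.json")) if os.path.exists("cmd.json") else [262.7,-567.112,231.281,-1.137]
def plan(rows,q=1,save=True):
    "rows: (opening,x,y,z,yaw,repeat) world targets; interpolates over repeat rows; prints servo rows"
    c=cmd();R=rot(c[3]);out=[];p=np.array(c)
    for g,x,y,z,w,n in rows:
        t=np.array([x,y,z,w])
        for k in range(1,n+1):
            s=p+(t-p)*k/n;d=np.round(R.T@(s[:3]-c[:3])/q)*q/1000
            out.append([g,*[round(float(a),4)+0 for a in d],0,round(float(-np.degrees(s[3]-c[3])/10),1)+0,0])
        p=t
    print(str(out).replace(" ",""),len(out))
    if save:
        o=out[-1];e=list(np.array(c[:3])+R@np.array(o[1:4])*1000)+[c[3]-np.radians(o[5]*10)]
        json.dump(e,open("cmd.json","w"));print("end",np.round(e,3))
TH=.2355;bx=np.array([np.cos(TH),np.sin(TH)]);by=np.array([-np.sin(TH),np.cos(TH)])
HU=np.array([541.2,-157.]);HS=np.array([501.5,17.7])
E
python3 - <<'E'
from h import *
c=np.array(cmd());t=np.array([452,104,225,1.8]);m=c+(t-c)*.75
plan([(-1,*m,12)]);plan([(-1,*t,4),(-1,452,104,165,1.8,2)])
E
```

```text
[[-1,-0.033,0.0,0.028,0,-1.1,0],[-1,-0.066,0.001,0.057,0,-2.1,0],[-1,-0.099,0.001,0.085,0,-3.2,0],[-1,-0.132,0.002,0.113,0,-4.2,0],[-1,-0.165,0.002,0.142,0,-5.3,0],[-1,-0.199,0.002,0.17,0,-6.3,0],[-1,-0.232,0.003,0.199,0,-7.4,0],[-1,-0.265,0.003,0.227,0,-8.4,0],[-1,-0.298,0.004,0.255,0,-9.5,0],[-1,-0.331,0.004,0.284,0,-10.5,0],[-1,-0.364,0.004,0.312,0,-11.6,0],[-1,-0.397,0.005,0.34,0,-12.6,0]] 12
end [404.342 -63.975 226.281   1.062]
[[-1,0.042,0.0,0.01,0,-1.1,0],[-1,0.085,0.001,0.02,0,-2.1,0],[-1,0.127,0.001,0.03,0,-3.2,0],[-1,0.17,0.001,0.04,0,-4.2,0],[-1,0.17,0.031,0.04,0,-4.2,0],[-1,0.17,0.061,0.04,0,-4.2,0]] 6
end [452.201 103.982 165.281   1.795]
```

Request:
{"fn": "servo_tool", "kwargs": {"motion": [[-1,-0.033,0.0,0.028,0,-1.1,0],[-1,-0.066,0.001,0.057,0,-2.1,0],[-1,-0.099,0.001,0.085,0,-3.2,0],[-1,-0.132,0.002,0.113,0,-4.2,0],[-1,-0.165,0.002,0.142,0,-5.3,0],[-1,-0.199,0.002,0.17,0,-6.3,0],[-1,-0.232,0.003,0.199,0,-7.4,0],[-1,-0.265,0.003,0.227,0,-8.4,0],[-1,-0.298,0.004,0.255,0,-9.5,0],[-1,-0.331,0.004,0.284,0,-10.5,0],[-1,-0.364,0.004,0.312,0,-11.6,0],[-1,-0.397,0.005,0.34,0,-12.6,0]], "grip_force": 40}}

```text
clock: 1.6
eef_pos: [404.4, -62.6, 226.3]
tcp_rot: [-1.571, -0.0, 1.068]
contact_force: [1.3, -0.8, 0.4]
opening: 0.001
```

Request:
{"fn": "servo_tool", "kwargs": {"motion": [[-1,0.042,0.0,0.01,0,-1.1,0],[-1,0.085,0.001,0.02,0,-2.1,0],[-1,0.127,0.001,0.03,0,-3.2,0],[-1,0.17,0.001,0.04,0,-4.2,0],[-1,0.17,0.031,0.04,0,-4.2,0],[-1,0.17,0.061,0.04,0,-4.2,0]]}}

```text
clock: 2.35
eef_pos: [452.3, 104.7, 164.5]
tcp_rot: [-1.571, 0.0, 1.797]
contact_force: [0.1, 1.0, -0.8]
opening: -0.001
```

```bash
cat >> h.py <<'E'
def swing(a,off=17.,rad=92.,z=165.):
    "tool pose pushing spare post outward at arm angle a from folded"
    d=by*np.cos(a)+bx*np.sin(a);t=bx*np.cos(a)-by*np.sin(a)
    return (*(HS+rad*d-off*t),z,np.pi/2+TH-a)
E
python3 - <<'E'
from h import *
plan([(-1,*swing(a),1) for a in (-.05,0.03,.14,.26,.38,.5,.62,.74,.86,.98,1.08,1.1)])
E
```

```text
[[-1,-0.004,0.0,-0.006,0,-0.4,0],[-1,-0.003,0.0,-0.014,0,0.1,0],[-1,-0.002,0.0,-0.024,0,0.7,0],[-1,-0.002,0.0,-0.035,0,1.4,0],[-1,-0.003,0.0,-0.046,0,2.1,0],[-1,-0.006,0.0,-0.057,0,2.8,0],[-1,-0.01,0.0,-0.068,0,3.5,0],[-1,-0.015,0.0,-0.077,0,4.2,0],[-1,-0.022,0.0,-0.087,0,4.9,0],[-1,-0.029,0.0,-0.095,0,5.6,0],[-1,-0.036,0.0,-0.101,0,6.1,0],[-1,-0.037,0.0,-0.103,0,6.2,0]] 12
end [560.851  90.824 165.281   0.713]
```

Request:
{"fn": "servo_tool", "kwargs": {"motion": [[-1,-0.004,0,-0.006,0,-0.4,0],[-1,-0.003,0,-0.014,0,0.1,0],[-1,-0.002,0,-0.024,0,0.7,0],[-1,-0.002,0,-0.035,0,1.4,0],[-1,-0.003,0,-0.046,0,2.1,0],[-1,-0.006,0,-0.057,0,2.8,0],[-1,-0.01,0,-0.068,0,3.5,0],[-1,-0.015,0,-0.077,0,4.2,0],[-1,-0.022,0,-0.087,0,4.9,0],[-1,-0.029,0,-0.095,0,5.6,0],[-1,-0.036,0,-0.101,0,6.1,0],[-1,-0.037,0,-0.103,0,6.2,0]]}}

```text
clock: 3.85
eef_pos: [560.2, 90.6, 164.7]
tcp_rot: [-1.57, 0.002, 0.712]
contact_force: [-3.0, 0.5, -0.0]
opening: -0.002
```

Run:
```python
from h import *
from scipy.optimize import brentq
for nm,H,pp in(("spare",HS,((285,233),(290,232),(364,216))),("used",HU,((610,159),(615,158),(690,143)))):
  for p in pp:
    q=onz("top",*S(*p),150)[:2]-H;u,v=q@bx,q@by
    f=brentq(lambda f:v*np.cos(f)-u*np.sin(f)+4,-1,1)
    print(nm,p,q@bx,q@by,"a",np.pi/2-f)
plan([(-1,*swing(a),1) for a in (1.15,1.2,1.25)])
```

```text
spare (285, 233) 27.239534398727752 -3.2080600362707252 a 1.5416690702965448
spare (290, 232) 27.17031177880503 -5.981143484091425 a 1.643198578213089
spare (364, 216) 26.78294054900403 -47.23365378025904 a 2.5520345560970705
used (610, 159) 29.684058943503157 -6.618357285778385 a 1.6582630072184597
used (615, 158) 29.614391227580825 -9.429015501578816 a 1.749979569621919
used (690, 143) 28.567671320771453 -51.65764129711052 a 2.5686210250158155
[[-1,0.0,0.0,-0.005,0,0.3,0],[-1,0.001,0.0,-0.009,0,0.6,0],[-1,0.001,0.0,-0.014,0,0.9,0]] 3
end [5.70765e+02 8.08890e+01 1.65281e+02 5.56000e-01]
```

```bash
echo '[560.851,90.824,165.281,0.713]'>cmd.json
python3 - <<'E'
from h import *
plan([(-1,*swing(a),1) for a in (1.16,1.22,1.28,1.34,1.38,1.4)])
E
```

```text
[[-1,0.0,0.0,-0.006,0,0.4,0],[-1,0.001,0.0,-0.011,0,0.7,0],[-1,0.001,0.0,-0.017,0,1.1,0],[-1,0.001,0.0,-0.022,0,1.4,0],[-1,0.0,0.0,-0.026,0,1.6,0],[-1,0.0,0.0,-0.028,0,1.8,0]] 6
end [5.79166e+02 6.96450e+01 1.65281e+02 3.99000e-01]
```

Request:
{"fn": "servo_tool", "kwargs": {"motion": [[-1,0,0,-0.006,0,0.4,0],[-1,0.001,0,-0.011,0,0.7,0],[-1,0.001,0,-0.017,0,1.1,0],[-1,0.001,0,-0.022,0,1.4,0],[-1,0,0,-0.026,0,1.6,0],[-1,0,0,-0.028,0,1.8,0]]}}

```text
clock: 4.6
eef_pos: [579.0, 69.7, 165.2]
tcp_rot: [-1.571, 0.0, 0.398]
contact_force: [-0.8, 2.2, -1.4]
opening: 0.001
```

Request:
{"fn": "servo_tool", "kwargs": {"motion": [[-1,0,0,-0.002,0,0.1,0],[-1,0,0,-0.004,0,0.2,0],[-1,0,0,-0.006,0,0.4,0]]}}

```text
clock: 4.97
eef_pos: [581.8, 64.1, 165.5]
tcp_rot: [-1.571, -0.001, 0.327]
contact_force: [-0.3, 2.9, -0.2]
opening: -0.001
```

Request:
{"fn": "servo_tool", "kwargs": {"motion": [[-1,0,0,-0.002,0,0.1,0],[-1,0,0,-0.003,0,0.2,0]]}}

```text
clock: 5.22
eef_pos: [582.8, 61.2, 165.5]
tcp_rot: [-1.571, -0.001, 0.293]
contact_force: [1.4, 3.2, 0.2]
opening: -0.0
```

Request:
{"fn": "servo_tool", "kwargs": {"motion": [[-1,0,0,-0.002,0,0.1,0]]}}

```text
clock: 5.35
eef_pos: [583.2, 59.3, 165.4]
tcp_rot: [-1.571, -0.0, 0.276]
contact_force: [0.3, 3.0, 0.5]
opening: -0.001
```

Request:
{"fn": "servo_tool", "kwargs": {"motion": [[-1,0,0,-0.002,0,0.2,0],[-1,0,0,-0.002,0,0.2,0]]}}

```text
clock: 5.6
eef_pos: [583.7, 57.2, 165.4]
tcp_rot: [-1.571, -0.0, 0.241]
contact_force: [0.7, 1.7, 0.9]
opening: 0.001
```

Request:
{"fn": "servo_tool", "kwargs": {"motion": [[-1,0,0,-0.0025,0,0.2,0],[-1,0,0,-0.0025,0,0.2,0]]}}

```text
clock: 5.85
eef_pos: [584.5, 55.3, 165.4]
tcp_rot: [-1.57, -0.001, 0.205]
contact_force: [1.7, 4.1, 0.0]
opening: -0.0
```

Request:
{"fn": "servo_tool", "kwargs": {"motion": [[-1,0,0,-0.001,0,0,0],[-1,0,0,-0.001,0,0,0]]}}

```text
clock: 6.1
eef_pos: [584.7, 54.8, 165.4]
tcp_rot: [-1.57, -0.001, 0.206]
contact_force: [1.3, 6.4, 0.5]
opening: -0.0
```

Request:
{"fn": "servo_tool", "kwargs": {"motion": [[-1,0,0,-0.001,0,0,0],[-1,0,0,-0.001,0,0,0],[-1,0,0,-0.001,0,0,0]]}}

```text
clock: 6.48
eef_pos: [584.8, 54.1, 165.4]
tcp_rot: [-1.569, -0.001, 0.206]
contact_force: [1.3, 8.2, 0.6]
opening: -0.004
```

Request:
{"fn": "servo_tool", "kwargs": {"motion": [[-1,0,0,-0.0005,0,0,0],[-1,0,0,-0.0005,0,0,0],[-1,0,0,-0.0005,0,0,0]]}}

```text
clock: 6.85
eef_pos: [584.9, 53.8, 165.4]
tcp_rot: [-1.569, -0.001, 0.206]
contact_force: [0.6, 9.3, 0.5]
opening: 0.001
```

Request:
{"fn": "servo_tool", "kwargs": {"motion": [[-1,0,0,0.015,0,0,0],[-1,0,0,0.035,0,0,0],[-1,0,-0.05,0.045,0,0,0],[-1,0,-0.085,0.045,0,0,0],[-1,0,-0.085,0.045,0,0,0]]}}

```text
clock: 7.48
eef_pos: [576.7, 97.9, 253.2]
tcp_rot: [-1.571, -0.005, 0.208]
contact_force: [-0.8, -0.1, -0.7]
opening: 0.001
```

Run:
```python
from h import *
for n in("side","top"): cv2.imwrite(f"pics/{n}1.png",cv2.cvtColor(r.grab_frame(n),cv2.COLOR_RGB2BGR))
s=r.sense();print(s["eef_pos"],s["tcp_rot"],s["contact_force"])
json.dump([*map(float,s["eef_pos"]),float(s["tcp_rot"][2])],open("cmd.json","w"))
a=cv2.imread("pics/top1.png")[140:255,235:425];b=cv2.imread("pics/side1.png")[140:280,240:400]
A=cv2.resize(a,None,fx=3,fy=3,interpolation=cv2.INTER_CUBIC);B=cv2.resize(b,None,fx=1.6,fy=1.6)
A=cv2.resize(a,(570,345),interpolation=cv2.INTER_CUBIC);B=cv2.resize(b,(228,200))
I=np.zeros((345,800,3),np.uint8);I[:,:570]=A;I[:200,571:799]=B;cv2.imwrite("pics/z1.png",I)
```

```text
[574.94752301  97.19503766 250.01231709] [-1.57100256e+00  2.55500996e-04  2.07324216e-01] [ 0.51782513  0.03620709 -0.43383682]
```

View pics/z1.png

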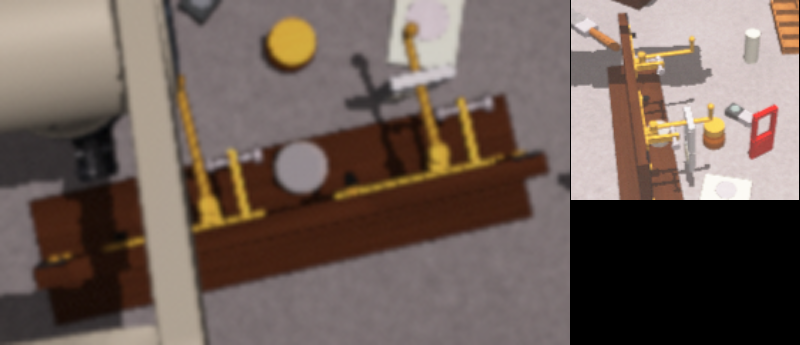

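View shows the spare hook standing out, with its rod running (208,205)→(182,80) in the crop, roughly parallel to the used hook's rod. The frame is unmoved at (422,77). Next I plan the approach to the frame.

Run:
```python
from h import *
b=onz("side",121/1.425+240,41/1.4286+140,178);q=b[:2]-HS;print("spare ball side",b,np.hypot(*q),"a",np.pi/2-(np.arctan2(q[1],q[0])-TH))
plan([(1,598,-145.3,225,1.80,10),(1,598,-145.3,170,1.80,2)])
plan([(1,598,-145.3,129,1.80,2),(1,598,-145.3,129,1.8,1)])
```

```text
spare ball side [595.55049371  32.33642383 178.        ] 95.18256284337549 a 1.651911660579891
[[1,-0.003,0.003,-0.024,0,-0.9,0],[1,-0.005,0.005,-0.048,0,-1.8,0],[1,-0.008,0.008,-0.073,0,-2.7,0],[1,-0.011,0.01,-0.097,0,-3.7,0],[1,-0.014,0.013,-0.121,0,-4.6,0],[1,-0.016,0.015,-0.145,0,-5.5,0],[1,-0.019,0.018,-0.169,0,-6.4,0],[1,-0.022,0.02,-0.194,0,-7.3,0],[1,-0.025,0.023,-0.218,0,-8.2,0],[1,-0.027,0.025,-0.242,0,-9.1,0],[1,-0.027,0.053,-0.242,0,-9.1,0],[1,-0.027,0.08,-0.242,0,-9.1,0]] 12
end [ 598.34  -145.18   170.012    1.796]
[[1,0.0,0.021,0.0,0,0.0,0],[1,0.0,0.041,0.0,0,0.0,0],[1,0.0,0.041,0.0,0,0.0,0]] 3
end [ 598.34  -145.18   129.012    1.796]
```

Request:
{"fn": "servo_tool", "kwargs": {"motion": [[1,-0.003,0.003,-0.024,0,-0.9,0],[1,-0.005,0.005,-0.048,0,-1.8,0],[1,-0.008,0.008,-0.073,0,-2.7,0],[1,-0.011,0.01,-0.097,0,-3.7,0],[1,-0.014,0.013,-0.121,0,-4.6,0],[1,-0.016,0.015,-0.145,0,-5.5,0],[1,-0.019,0.018,-0.169,0,-6.4,0],[1,-0.022,0.02,-0.194,0,-7.3,0],[1,-0.025,0.023,-0.218,0,-8.2,0],[1,-0.027,0.025,-0.242,0,-9.1,0],[1,-0.027,0.053,-0.242,0,-9.1,0],[1,-0.027,0.08,-0.242,0,-9.1,0]]}}

```text
clock: 9.07
eef_pos: [597.7, -145.8, 167.9]
tcp_rot: [-1.569, -0.001, 1.794]
contact_force: [0.5, 0.1, 0.8]
opening: 1.0
```

Run:
```python
from h import *
for n in("side","top"): cv2.imwrite(f"pics/{n}2.png",cv2.cvtColor(r.grab_frame(n),cv2.COLOR_RGB2BGR))
s=r.sense();print(s["eef_pos"],s["tcp_rot"],s["contact_force"])
a=cv2.imread("pics/top2.png")[135:230,235:425];b=cv2.imread("pics/side2.png")[130:290,250:400]
A=cv2.resize(a,(570,285),interpolation=cv2.INTER_CUBIC);B=cv2.resize(b,(450,480),interpolation=cv2.INTER_CUBIC)
I=np.zeros((590,800,3),np.uint8);I[:285,:570]=A;I[290:590,:281]=cv2.resize(b,(281,300));I[110:590,350:800]=B;I[:285,:400]=A[:,:400];cv2.imwrite("pics/z2.png",I)
```

```text
[ 595.68433616 -144.98111437  165.78360957] [-1.56364802 -0.00350359  1.79479529] [-0.35377498  0.78054171 -0.08855412]
```

View pics/z2.png

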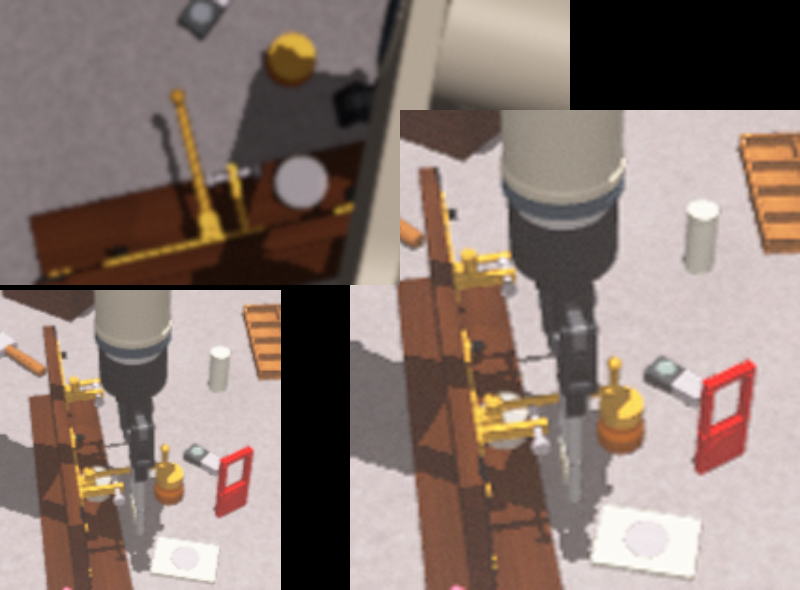

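The view shows the spare ball at crop (178,97), which is top px (294.2,167.1). The gripper is straddling the frame above the used rod. I compute the spare arm's angle and read the settled pose.

Run:
```python
from h import *
b=onz("top",294.1,167.0,178);q=b[:2]-HS;print("spare ball",b,np.hypot(*q),"a",np.pi/2-(np.arctan2(q[1],q[0])-TH))
h=onz("top",208/3+234.8,217/3+134.8,158);print("hinge",h)
s=r.sense();print(s["eef_pos"],s["tcp_rot"],s["qvel"])
r.grab_frame("top");r.grab_frame("top");r.grab_frame("top");s=r.sense();print(s["eef_pos"],s["tcp_rot"],s["qvel"])
```

```text
spare ball [590.33191816  40.21553843 178.        ] 91.64092510618372 a 1.5580617331699704
hinge [501.1834519   16.71155143 158.        ]
[ 595.68433616 -144.98111437  165.78360957] [-1.56364802 -0.00350359  1.79479529] [ 0.00397927 -0.03622413 -0.04763026 -0.0009131   0.04653534 -0.00177819]
[ 598.7550108  -145.59351151  170.32023904] [-1.57025778e+00 -2.24173828e-04  1.79524546e+00] [ 4.26990766e-05 -1.59154249e-02 -1.33027752e-02 -1.98022963e-04
  2.83375236e-04 -8.24649001e-04]
```

Request:
{"fn": "servo_tool", "kwargs": {"motion": [[1,0,0.015,0,0,0,0],[1,0,0.03,0,0,0,0],[1,0,0.041,0,0,0,0],[1,0,0.041,0,0,0,0]]}}

```text
clock: 9.82
eef_pos: [598.0, -145.6, 128.0]
tcp_rot: [-1.569, -0.001, 1.795]
contact_force: [0.4, -1.7, -0.2]
opening: 1.001
```

Request:
{"fn": "servo_tool", "kwargs": {"motion": [[0.3,0,0,0,0,0,0],[0.3,0,0,0,0,0,0],[0,0,0,0,0,0,0],[0,0,0,0,0,0,0],[0,0,0,0,0,0,0]], "grip_force": 30}}

```text
clock: 10.45
eef_pos: [599.1, -145.8, 129.7]
tcp_rot: [-1.572, 0.0, 1.795]
contact_force: [0.7, 0.1, 4.3]
opening: 0.578
```

Request:
{"fn": "servo_tool", "kwargs": {"motion": [[-0.5,0,0,0,0,0,0],[-0.5,0,-0.004,0,0,0,0],[-0.5,0,-0.012,0,0,0,0],[-0.5,0,-0.022,0,0,0,0],[-0.5,0,-0.031,0,0,0,0],[-0.5,0,-0.037,0,0,0,0],[-0.5,0,-0.038,0,0,0,0],[-0.5,0,-0.038,0,0,0,0]], "grip_force": 50}}

```text
clock: 11.45
eef_pos: [598.6, -145.7, 167.2]
tcp_rot: [-1.571, -0.0, 1.795]
contact_force: [-0.0, 0.4, -1.8]
opening: 0.578
```

```bash
echo '[598.6,-145.7,167.2,1.795]'>cmd.json
python3 - <<'E'
from h import *
plan([(-.5,666,-128,167,1.795,5),(-.5,667,-120,197,1.8,2),(-.5,628,48,197,1.815,5)])
plan([(-.5,627,48.5,167,1.815,3),(-.5,627,48.5,167,1.815,2)])
E
```

```text
[[-0.5,0.0,0.0,-0.014,0,0.0,0],[-0.5,0.001,0.0,-0.028,0,0.0,0],[-0.5,0.001,0.0,-0.042,0,0.0,0],[-0.5,0.002,0.0,-0.056,0,0.0,0],[-0.5,0.002,0.0,-0.07,0,0.0,0],[-0.5,0.006,-0.015,-0.071,0,0.0,0],[-0.5,0.01,-0.03,-0.072,0,0.0,0],[-0.5,0.044,-0.03,-0.072,0,0.0,0],[-0.5,0.079,-0.03,-0.072,0,-0.1,0],[-0.5,0.113,-0.03,-0.072,0,-0.1,0],[-0.5,0.148,-0.03,-0.072,0,-0.1,0],[-0.5,0.182,-0.03,-0.072,0,-0.1,0]] 12
end [628.334  47.753 197.2     1.812]
[[-0.5,0.0,0.01,0.0,0,0.0,0],[-0.5,0.001,0.02,0.001,0,0.0,0],[-0.5,0.001,0.03,0.001,0,0.0,0],[-0.5,0.001,0.03,0.001,0,0.0,0],[-0.5,0.001,0.03,0.001,0,0.0,0]] 5
end [627.124  48.484 167.2     1.812]
```

Request:
{"fn": "servo_tool", "kwargs": {"motion": [[-0.5,0,0,-0.008,0,0,0],[-0.5,0.001,0,-0.02,0,0,0],[-0.5,0.001,0,-0.033,0,0,0],[-0.5,0.002,0,-0.046,0,0,0],[-0.5,0.002,0,-0.06,0,0,0],[-0.5,0.002,0,-0.07,0,0,0]]}}

```text
clock: 12.2
eef_pos: [667.6, -127.9, 167.2]
tcp_rot: [-1.571, 0.0, 1.795]
contact_force: [0.1, -0.0, -2.2]
opening: 0.574
```

Request:
{"fn": "servo_tool", "kwargs": {"motion": [[-0.5,0.004,-0.015,-0.001,0,0,0],[-0.5,0.008,-0.03,-0.002,0,0,0],[-0.5,0.042,-0.03,-0.002,0,0,0],[-0.5,0.077,-0.03,-0.002,0,-0.1,0],[-0.5,0.111,-0.03,-0.002,0,-0.1,0],[-0.5,0.146,-0.03,-0.002,0,-0.1,0],[-0.5,0.17,-0.03,-0.002,0,-0.1,0],[-0.5,0.18,-0.03,-0.002,0,-0.1,0],[-0.5,0.181,-0.015,-0.001,0,-0.1,0],[-0.5,0.181,0,-0.001,0,-0.1,0],[-0.5,0.181,0,-0.001,0,-0.1,0],[-0.5,0.181,0,-0.001,0,-0.1,0]]}}

```text
clock: 13.7
eef_pos: [627.3, 47.8, 166.9]
tcp_rot: [-1.57, -0.0, 1.812]
contact_force: [-0.4, 0.6, -1.2]
opening: 0.573
```

Run:
```python
from h import *
im={n:cv2.cvtColor(r.grab_frame(n),cv2.COLOR_RGB2BGR) for n in("side","top")}
for n in im: cv2.imwrite(f"pics/{n}3.png",im[n])
s=r.sense();print(s["eef_pos"],s["tcp_rot"],s["contact_force"],s["opening"])
a=im["top"][125:235,235:425];b=im["side"][120:260,250:410]
I=np.zeros((600,800,3),np.uint8);I[:220,:380]=cv2.resize(a,(380,220),interpolation=cv2.INTER_CUBIC);I[180:600,320:800]=cv2.resize(b,(480,420),interpolation=cv2.INTER_CUBIC);cv2.imwrite("pics/z3.png",I)
```

```text
[627.65380949  48.0737149  167.56441211] [-1.57135262e+00  1.35828766e-04  1.81214159e+00] [ 0.15139953  0.50450056 -2.1479646 ] 0.5768772807953428
```

View pics/z3.png

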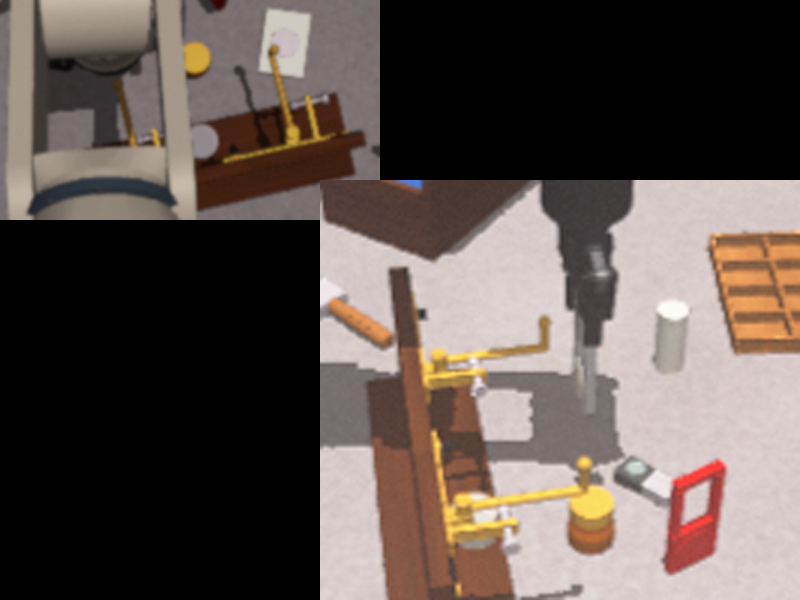

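The view shows the frame held just outside the spare ball (545,324), with the used hook unmoved. The path in along the spare rod is lined up.

Request:
{"fn": "servo_tool", "kwargs": {"motion": [[-0.5,0,0,0.008,0,0,0],[-0.5,0,0,0.019,0,0,0],[-0.5,0,0,0.031,0,0,0],[-0.5,0,0,0.043,0,0,0],[-0.5,0,0,0.055,0,0,0],[-0.5,0,0,0.063,0,0,0],[-0.5,0,0,0.064,0,0,0],[-0.5,0,0,0.064,0,0,0]]}}

```text
clock: 14.8
eef_pos: [565.4, 33.1, 167.4]
tcp_rot: [-1.571, 0.0, 1.813]
contact_force: [-0.1, -0.3, -2.2]
opening: 0.576
```

Request:
{"fn": "servo_tool", "kwargs": {"motion": [[-0.5,0,0.007,0,0,0,0],[-0.5,0,0.016,0,0,0,0],[-0.5,0,0.025,0,0,0,0],[-0.5,0,0.032,0,0,0,0],[-0.5,0,0.035,0,0,0,0],[-0.5,0,0.035,0,0,0,0]]}}

```text
clock: 15.55
eef_pos: [565.0, 33.1, 132.0]
tcp_rot: [-1.57, -0.0, 1.813]
contact_force: [0.8, 0.6, -2.6]
opening: 0.573
```

Request:
{"fn": "servo_tool", "kwargs": {"motion": [[-0.5,0,0.001,0,0,0,0],[-0.5,0,0.002,0,0,0,0],[-0.5,0,0.002,0,0,0,0]]}}

```text
clock: 15.92
eef_pos: [565.1, 33.1, 130.4]
tcp_rot: [-1.571, 0.0, 1.813]
contact_force: [-0.3, -0.7, -1.2]
opening: 0.575
```

Request:
{"fn": "servo_tool", "kwargs": {"motion": [[-0.5,0,0.001,0,0,0,0],[-0.5,0,0.001,0,0,0,0]]}}

```text
clock: 16.18
eef_pos: [565.3, 33.1, 129.8]
tcp_rot: [-1.571, 0.0, 1.813]
contact_force: [-1.6, 0.3, 4.3]
opening: 0.576
```

Request:
{"fn": "servo_tool", "kwargs": {"motion": [[-0.5,0,-0.001,0,0,0,0],[0.3,0,-0.001,0,0,0,0],[0.5,0,-0.001,0,0,0,0],[1,0,-0.001,0,0,0,0],[1,0,-0.001,0,0,0,0],[1,0,-0.001,0,0,0,0]], "grip_force": 30}}

```text
clock: 16.92
eef_pos: [565.1, 33.1, 130.3]
tcp_rot: [-1.571, -0.0, 1.813]
contact_force: [0.1, -0.7, -0.3]
opening: 1.0
```

```bash
echo '[565.1,33.1,130.3,1.813]'>cmd.json
cat >> h.py <<'E'
def fold(a,off=17.,rad=92.,z=165.):
    d=by*np.cos(a)+bx*np.sin(a);t=bx*np.cos(a)-by*np.sin(a)
    return (*(HU+rad*d+off*t),z,np.pi/2+TH-a)
E
python3 - <<'E'
from h import *
p=fold(1.57,32)
plan([(1,565,33,235,1.813,3)]);plan([(-1,*p[:2],230,p[3],10)]);plan([(-1,*p,3),(-1,*p,1)])
E
```

```text
[[1,0.0,-0.035,0.0,0,0.0,0],[1,0.0,-0.07,0.0,0,0.0,0],[1,0.0,-0.105,0.0,0,0.0,0]] 3
end [565.1    33.1   235.3     1.813]
[[-1,-0.021,0.001,-0.002,0,0.9,0],[-1,-0.042,0.001,-0.005,0,1.8,0],[-1,-0.063,0.002,-0.007,0,2.7,0],[-1,-0.085,0.002,-0.009,0,3.6,0],[-1,-0.106,0.003,-0.012,0,4.5,0],[-1,-0.127,0.003,-0.014,0,5.4,0],[-1,-0.148,0.004,-0.016,0,6.3,0],[-1,-0.169,0.004,-0.018,0,7.2,0],[-1,-0.19,0.005,-0.021,0,8.1,0],[-1,-0.211,0.005,-0.023,0,9.0,0]] 10
end [ 6.38035e+02 -1.66225e+02  2.30300e+02  2.42000e-01]
[[-1,0.0,0.022,0.0,0,0.0,0],[-1,0.0,0.044,0.0,0,0.0,0],[-1,0.0,0.065,0.0,0,0.0,0],[-1,0.0,0.065,0.0,0,0.0,0]] 4
end [ 6.38035e+02 -1.66225e+02  1.65300e+02  2.42000e-01]
```

Request:
{"fn": "servo_tool", "kwargs": {"motion": [[1,0,-0.02,0,0,0,0],[1,0,-0.055,0,0,0,0],[1,0,-0.09,0,0,0,0],[1,0,-0.105,0,0,0,0]]}}

```text
clock: 17.42
eef_pos: [566.0, 33.2, 237.2]
tcp_rot: [-1.574, 0.001, 1.813]
contact_force: [0.4, -0.2, -0.4]
opening: 1.003
```

Request:
{"fn": "servo_tool", "kwargs": {"motion": [[-1,-0.021,0.001,-0.002,0,0.9,0],[-1,-0.042,0.001,-0.005,0,1.8,0],[-1,-0.063,0.002,-0.007,0,2.7,0],[-1,-0.085,0.002,-0.009,0,3.6,0],[-1,-0.106,0.003,-0.012,0,4.5,0],[-1,-0.127,0.003,-0.014,0,5.4,0],[-1,-0.148,0.004,-0.016,0,6.3,0],[-1,-0.169,0.004,-0.018,0,7.2,0],[-1,-0.19,0.005,-0.021,0,8.1,0],[-1,-0.211,0.005,-0.023,0,9.0,0],[-1,-0.211,0.005,-0.023,0,9.0,0]]}}

```text
clock: 18.8
eef_pos: [637.8, -167.3, 229.1]
tcp_rot: [-1.57, 0.001, 0.241]
contact_force: [0.0, 0.6, -0.5]
opening: 0.001
```

Run:
```python
from h import *
im={n:cv2.cvtColor(r.grab_frame(n),cv2.COLOR_RGB2BGR) for n in("side","top")}
for n in im: cv2.imwrite(f"pics/{n}4.png",im[n])
s=r.sense();print(s["eef_pos"],s["tcp_rot"],s["contact_force"],s["opening"])
a=im["top"][125:235,235:425];b=im["side"][120:260,250:410]
I=np.zeros((600,800,3),np.uint8);I[:220,:380]=cv2.resize(a,(380,220),interpolation=cv2.INTER_CUBIC);I[180:600,320:800]=cv2.resize(b,(480,420),interpolation=cv2.INTER_CUBIC);cv2.imwrite("pics/z4.png",I)
```

```text
[ 637.44435345 -165.8908137   229.41834311] [-1.56981926e+00  1.14426630e-03  2.44191180e-01] [-0.00385498  0.15991768 -0.792823  ] 2.7149557954971522e-05
```

View pics/z4.png

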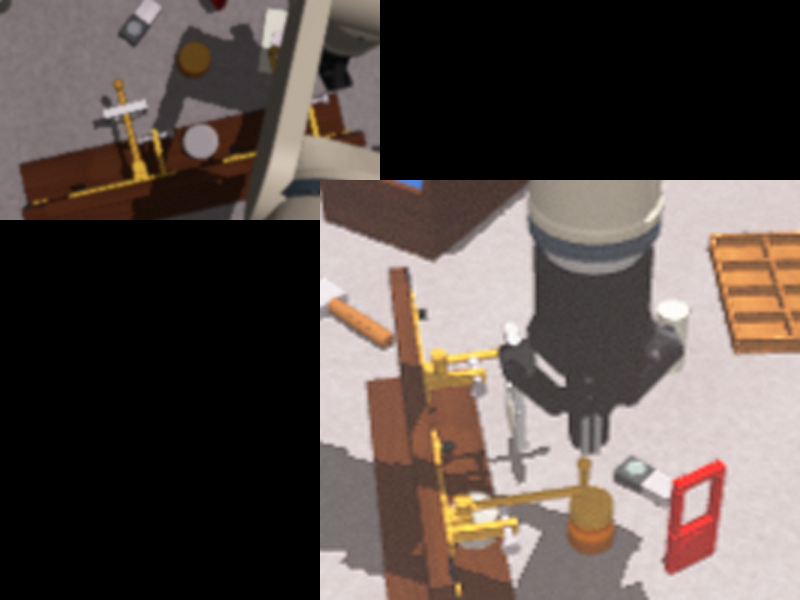

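The view shows the frame hanging on the spare rod, with its bar at crop (125,108) and the spare ball at (118,86). The closed gripper is beside the used post. Next I descend and fold.

Run:
```python
from h import *
plan([(-1,*fold(a),1) for a in (1.65,1.57,1.46,1.34,1.22,1.1,.98,.86,.74,.62,.5,.4)])
plan([(-1,*fold(a),1) for a in (.33,.27,.22,.22)])
```

```text
[[-1,-0.002,0.0,0.007,0,0.5,0],[-1,0.0,0.0,0.015,0,0.0,0],[-1,0.001,0.0,0.025,0,-0.6,0],[-1,0.002,0.0,0.036,0,-1.3,0],[-1,0.001,0.0,0.047,0,-2.0,0],[-1,-0.002,0.0,0.058,0,-2.7,0],[-1,-0.006,0.0,0.069,0,-3.3,0],[-1,-0.011,0.0,0.079,0,-4.0,0],[-1,-0.017,0.0,0.088,0,-4.7,0],[-1,-0.024,0.0,0.097,0,-5.4,0],[-1,-0.032,0.0,0.104,0,-6.1,0],[-1,-0.04,0.0,0.11,0,-6.7,0]] 12
end [572.82  -69.029 165.3     1.412]
[[-1,0.001,0.0,0.006,0,-0.4,0],[-1,0.002,0.0,0.012,0,-0.7,0],[-1,0.002,0.0,0.017,0,-1.0,0],[-1,0.002,0.0,0.017,0,-1.0,0]] 4
end [556.352 -64.359 165.3     1.586]
```

Request:
{"fn": "servo_tool", "kwargs": {"motion": [[-1,0,0.022,0,0,0,0],[-1,0,0.044,0,0,0,0],[-1,0,0.062,0,0,0,0],[-1,0,0.065,0,0,0,0],[-1,0,0.065,0,0,0,0]]}}

```text
clock: 19.52
eef_pos: [638.2, -166.1, 165.6]
tcp_rot: [-1.571, -0.0, 0.243]
contact_force: [-1.0, 0.9, 0.4]
opening: 0.003
```

Request:
{"fn": "servo_tool", "kwargs": {"motion": [[-1,-0.002,0,0.007,0,0.5,0],[-1,0,0,0.015,0,0,0],[-1,0.001,0,0.025,0,-0.6,0],[-1,0.002,0,0.036,0,-1.3,0],[-1,0.001,0,0.047,0,-2.0,0],[-1,-0.002,0,0.058,0,-2.7,0],[-1,-0.006,0,0.069,0,-3.3,0],[-1,-0.011,0,0.079,0,-4.0,0],[-1,-0.017,0,0.088,0,-4.7,0],[-1,-0.024,0,0.097,0,-5.4,0],[-1,-0.032,0,0.104,0,-6.1,0],[-1,-0.04,0,0.11,0,-6.7,0]]}}

```text
clock: 21.02
eef_pos: [573.9, -69.1, 166.7]
tcp_rot: [-1.574, 0.0, 1.415]
contact_force: [1.4, -2.2, -1.4]
opening: -0.004
```

Request:
{"fn": "servo_tool", "kwargs": {"motion": [[-1,0.001,0,0.006,0,-0.4,0],[-1,0.002,0,0.012,0,-0.7,0],[-1,0.002,0,0.015,0,-1.0,0],[-1,0.002,0,0.015,0,-1.0,0]]}}

```text
clock: 21.52
eef_pos: [559.2, -64.7, 166.5]
tcp_rot: [-1.573, 0.0, 1.586]
contact_force: [1.1, 0.1, 2.4]
opening: -0.002
```

Request:
{"fn": "servo_tool", "kwargs": {"motion": [[-1,0,0,0.003,0,-0.2,0],[-1,0,0,0.006,0,-0.3,0],[-1,0,0,0.006,0,-0.3,0]]}}

```text
clock: 21.9
eef_pos: [552.2, -64.8, 165.4]
tcp_rot: [-1.571, 0.0, 1.638]
contact_force: [0.7, 0.7, 0.8]
opening: -0.004
```

Request:
{"fn": "servo_tool", "kwargs": {"motion": [[-1,0,0,0.002,0,-0.1,0],[-1,0,0,0.002,0,-0.1,0]]}}

```text
clock: 22.15
eef_pos: [550.1, -64.9, 165.2]
tcp_rot: [-1.57, -0.0, 1.656]
contact_force: [0.8, 0.5, 1.0]
opening: 0.004
```

Request:
{"fn": "servo_tool", "kwargs": {"motion": [[-1,0,0,0.002,0,-0.1,0],[-1,0,0,0.003,0,-0.2,0],[-1,0,0,0.003,0,-0.2,0]]}}

```text
clock: 22.52
eef_pos: [547.1, -65.1, 165.2]
tcp_rot: [-1.57, -0.0, 1.691]
contact_force: [0.8, 2.0, 1.5]
opening: 0.002
```

Request:
{"fn": "servo_tool", "kwargs": {"motion": [[-1,0,0,0.002,0,-0.1,0],[-1,0,0,0.003,0,-0.2,0],[-1,0,0,0.003,0,-0.2,0]]}}

```text
clock: 22.9
eef_pos: [544.9, -65.2, 165.4]
tcp_rot: [-1.572, -0.0, 1.726]
contact_force: [4.4, 3.0, -0.6]
opening: 0.0
```

Request:
{"fn": "servo_tool", "kwargs": {"motion": [[-1,0,0,0.001,0,0,0],[-1,0,0,0.001,0,0,0]]}}

```text
clock: 23.15
eef_pos: [544.5, -65.3, 165.5]
tcp_rot: [-1.573, -0.0, 1.726]
contact_force: [7.2, 4.1, -2.3]
opening: -0.004
```

Request:
{"fn": "servo_tool", "kwargs": {"motion": [[-1,0,0,0.0005,0,0,0],[-1,0,0,0.0005,0,0,0],[-1,0,0,0.0005,0,0,0]]}}

```text
clock: 23.52
eef_pos: [544.4, -65.3, 165.6]
tcp_rot: [-1.574, -0.0, 1.726]
contact_force: [7.9, 4.3, -2.6]
opening: 0.0
```

Request:
{"fn": "servo_tool", "kwargs": {"motion": [[-1,0,0,0.0003,0,0,0],[-1,0,0,0.0003,0,0,0],[-1,0,0,0.0003,0,0,0]]}}

```text
clock: 23.9
eef_pos: [544.3, -65.3, 165.6]
tcp_rot: [-1.574, -0.0, 1.726]
contact_force: [8.0, 3.9, -3.0]
opening: 0.0
```

Request:
{"fn": "servo_tool", "kwargs": {"motion": [[-1,0,0,-0.01,0,0,0],[-1,0,0,-0.025,0,0,0],[-1,0,-0.05,-0.03,0,0,0],[-1,0,-0.1,-0.03,0,0,0],[-1,0,-0.11,-0.03,0,0,0]]}}

```text
clock: 24.52
eef_pos: [574.4, -61.4, 278.8]
tcp_rot: [-1.576, 0.002, 1.726]
contact_force: [0.5, 0.0, 0.2]
opening: -0.002
```

Request:
{"fn": "servo_tool", "kwargs": {"motion": [[-1,-0.05,0,-0.01,0,0,0],[-1,-0.1,0,-0.02,0,0,0],[-1,-0.15,-0.01,-0.03,0,0,0],[-1,-0.2,-0.02,-0.04,0,0,0],[-1,-0.25,-0.02,-0.05,0,0,0],[-1,-0.25,-0.02,-0.05,0,0,0]]}}

```text
clock: 25.28
eef_pos: [660.2, -303.8, 293.0]
tcp_rot: [-1.569, -0.0, 1.722]
contact_force: [-0.6, -0.1, -1.1]
opening: -0.002
```

Run:
```python
from h import *
im={n:cv2.cvtColor(r.grab_frame(n),cv2.COLOR_RGB2BGR) for n in("side","top")}
for n in im: cv2.imwrite(f"pics/{n}5.png",im[n])
s=r.sense();print(s["clock"],s["eef_pos"],s["contact_force"])
a=im["top"][135:235,235:425];b=im["side"][130:275,250:410]
I=np.zeros((600,800,3),np.uint8);I[:200,:380]=cv2.resize(a,(380,200),interpolation=cv2.INTER_CUBIC);I[:300,:570]=cv2.resize(a,(570,300),interpolation=cv2.INTER_CUBIC);I[310:600,480:800]=cv2.resize(b,(320,290),interpolation=cv2.INTER_CUBIC);cv2.imwrite("pics/z5.png",I)
```

```text
25.375 [ 659.60342029 -300.47622993  293.53325863] [-0.02303743 -0.2997662  -0.34653837]
```

View pics/z5.png

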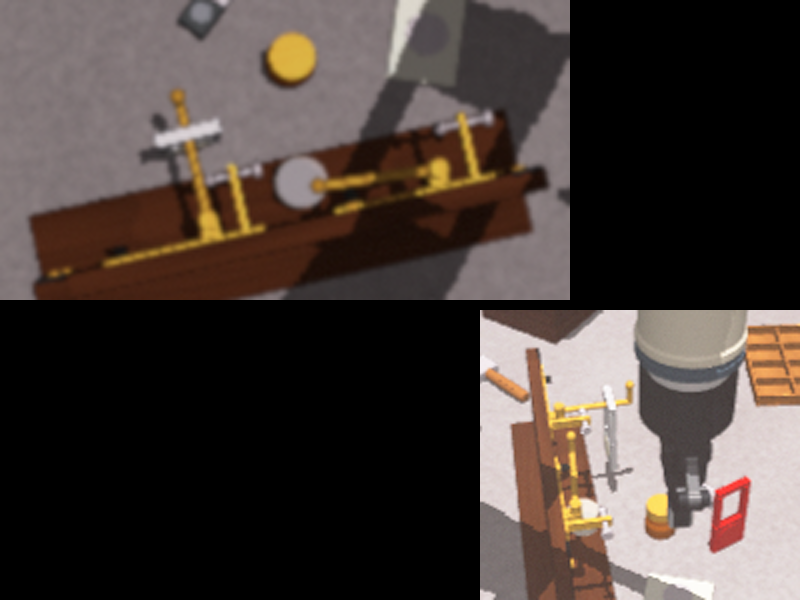

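The view shows the used hook folded, with its hinge at crop (439,170) and ball at (319,186). The frame hangs on the spare rod at (187,133), and the spare ball is unchanged at (178,97). I check the numbers.

Run:
```python
from h import *
P=lambda x,y,z:onz("top",x/3+234.67,y/3+134.67,z)[:2]
q=P(319,186,178)-HU;print("used a",np.arctan2(q@bx,q@by),np.hypot(*q)); 
q=P(319,186,178)-P(439,165,158);print("used a (knuckle)",np.arctan2(q@bx,q@by))
f=(P(156,140,163)+P(219,127,163))/2-HS;w=P(156,140,163)-P(219,127,163);print("frame along",np.hypot(*f),"yaw",np.arctan2(-w[0],w[1]),"rod dir",np.arctan2(f[1],f[0]))
q=P(178,97,178)-HS;print("spare a",np.arctan2(q@bx,q@by))
a,b=[cv2.imread(f"pics/side{i}.png").astype(int) for i in (0,5)]
for n,(x,y) in dict(jar=(340,232),tube=(367,172),slab=(349,273),red=(375,231),brush=(262,166)).items():
    print(n,np.abs(a-b)[y-12:y+13,x-12:x+13].mean().round(1))
```

```text
used a 0.06359148060997752 92.89801441982479
used a (knuckle) 0.0453346762335425
frame along 64.59135778421414 yaw 0.21805235378970755 rod dir 0.2435640047775532
spare a 1.5557524517862935
jar 36.1
tube 107.7
slab 60.6
red 7.9
brush 5.5
```

```bash
python3 -c "
from rig import r
print(r.sign_off(), r.sense()['clock'])"
```

```text
the job is handed in; nothing more can be done
the job is handed in; nothing more can be done
```

I pushed the spare hook out to its stop, moved the coin frame onto it, and folded the emptied hook onto its rest pad. The job is handed in. The clock read about 25 s at the last check, and signing off gave no verdict.

- **Spare hook:** it met its stop at about 1.56 rad from folded and I pressed it to 9.3 N. Its ball end was at the same pixel before and after the frame was hung.
- **Frame:** I lifted it 38 mm and moved it out past the post, over to the spare hook and in. It was lowered until it carried (about 6.5 N on the rod), then let go. It now hangs about 65 mm from the hinge (66 asked), within about 0.03 rad of square to the rod.
- **Used hook:** it is folded to about 0.05–0.06 rad and was pressed for about 0.6 s at about 8.5 N towards the pad. There was also about 4 N of sideways rubbing, for roughly 9.5 N in all.

**Checks that disagreed or fell short:**
- The two cameras disagreed by up to about 8 mm on the spare ball. I used the top view together with the touch contact.
- During the fold the force dropped to about 1 N just before the pad, so I read the pad from the steep force rise after that.
- The untouched-things check by image difference was hidden for the jar, tube and slab by the arm and its shadow. The top view shows the jar where it was; the red look-alike and the brush differ little. I did not separately check the tube, slab, loupe or capsules, but no move went near them.

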